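# Restock a bin rack in reverse order

### The job

Two racks of three small blue bins stand on the bench, one full and one empty. The empty rack will be picked from its other side, so move the three fittings into its bins, one to a bin, with the order turned round: the fitting that starts leftmost as seen from the robot ends in the rightmost empty bin, the middle one in the middle bin, and the rightmost one in the leftmost bin. Leave each one standing upright on its bin's floor, the same end up as now.

Things in the scene. Friction and masses are not known exactly. Their poses are not given: they have to be found in the camera images.
- bolt_mid (a point): big steel hex bolt standing on its head, 86 mm tall, 0.33 kg: hex head 36 mm across flats and 15 mm high at the bottom, round shank 24 mm in diameter above it. It stands upright on the floor of its bin (12 mm above the table), within 6 mm of the bin's centre. Point: on its axis, half-way up, 43 mm above its underside; z up.
- nut_mid (a point): long steel hex coupling nut standing on end, 72 mm tall, 0.36 kg, 36 mm across flats (42 mm over the corners) all the way up, dark bore on top; its own y axis is square to a pair of flats (and so is every 60 degrees from it). It stands upright on the floor of its bin (12 mm above the table), within 6 mm of the bin's centre. Point: on its axis, half-way up, 36 mm above its underside; z up.
- bush_mid (a point): steel flanged bush standing on its flange, 68 mm tall, 0.30 kg: round flange 48 mm in diameter and 10 mm high at the bottom, round sleeve 30 mm in diameter above it, dark bore on top. It stands upright on the floor of its bin (12 mm above the table), within 6 mm of the bin's centre. Point: on its axis, half-way up, 34 mm above its underside; z up.
- bin_bolt: blue bin of the full row in which the bolt starts (so it marks the bolt's place in the row, which changes); 80 x 80 mm outside, 72 x 72 inside, floor 4 thick, side walls 20, far wall 24, near wall 14 high; fixed. Origin: centre of its underside, 8 mm above the table; z up, x away from the robot, y along the row to the robot's left.
- bin_nut: blue bin of the full row in which the nut starts (so it marks the nut's place in the row, which changes); 80 x 80 mm outside, 72 x 72 inside, floor 4 thick, side walls 20, far wall 24, near wall 14 high; fixed. Origin: centre of its underside, 8 mm above the table; z up, x away from the robot, y along the row to the robot's left.
- bin_bush: blue bin of the full row in which the bush starts (so it marks the bush's place in the row, which changes); 80 x 80 mm outside, 72 x 72 inside, floor 4 thick, side walls 20, far wall 24, near wall 14 high; fixed. Origin: centre of its underside, 8 mm above the table; z up, x away from the robot, y along the row to the robot's left.
- empty_left: the left one, as seen from the robot, of the three like blue bins of the empty row; 80 x 80 mm outside, 72 x 72 inside, floor 4 thick, side walls 20, far wall 24, near wall 14 high; fixed. Origin: centre of its underside, 8 mm above the table; z up, x away from the robot, y along the row to the robot's left. Bins of a row stand 95 mm apart; either row may be the nearer; all near them is under 100 mm tall.
- empty_middle: the middle one, as seen from the robot, of the three like blue bins of the empty row; 80 x 80 mm outside, 72 x 72 inside, floor 4 thick, side walls 20, far wall 24, near wall 14 high; fixed. Origin: centre of its underside, 8 mm above the table; z up, x away from the robot, y along the row to the robot's left. Bins of a row stand 95 mm apart; either row may be the nearer; all near them is under 100 mm tall.
- empty_right: the right one, as seen from the robot, of the three like blue bins of the empty row; 80 x 80 mm outside, 72 x 72 inside, floor 4 thick, side walls 20, far wall 24, near wall 14 high; fixed. Origin: centre of its underside, 8 mm above the table; z up, x away from the robot, y along the row to the robot's left. Bins of a row stand 95 mm apart; either row may be the nearer; all near them is under 100 mm tall.
Things that resemble listed ones, but are neither listed nor needed, are in the scene too. Leave any green or red look-alike of the part that bears bolt_mid alone.

How it is judged (in metres and radians):
At the end, for the whole second after the job is handed in: Each fitting stands in the empty-row bin that mirrors its starting place (leftmost to rightmost, middle to middle): within 25 mm of the bin's centre, within 5 mm of its standing height, upright within 0.1 rad, same end up, slower than 0.02 m/s (((y of bin_bolt in the frame of bin_nut above 0 m and y of bin_bolt in the frame of bin_bush above 0 m and horizontal distance between bolt_mid and empty_right below 0.025 m) or (y of bin_bolt in the frame of bin_nut above 0 m and y of bin_bolt in the frame of bin_bush below 0 m and horizontal distance between bolt_mid and empty_middle below 0.025 m) or (y of bin_bolt in the frame of bin_nut below 0 m and y of bin_bolt in the frame of bin_bush above 0 m and horizontal distance between bolt_mid and empty_middle below 0.025 m) or (y of bin_bolt in the frame of bin_nut below 0 m and y of bin_bolt in the frame of bin_bush below 0 m and horizontal distance between bolt_mid and empty_left below 0.025 m)) and height (world z) of bolt_mid between 0.05 and 0.06 m and angle between each of bolt_mid, nut_mid, bush_mid's own z axis and vertical below 0.1 rad and linear speed of each of bolt, nut, bush below 0.02 m/s and ((y of bin_nut in the frame of bin_bolt above 0 m and y of bin_nut in the frame of bin_bush above 0 m and horizontal distance between nut_mid and empty_right below 0.025 m) or (y of bin_nut in the frame of bin_bolt above 0 m and y of bin_nut in the frame of bin_bush below 0 m and horizontal distance between nut_mid and empty_middle below 0.025 m) or (y of bin_nut in the frame of bin_bolt below 0 m and y of bin_nut in the frame of bin_bush above 0 m and horizontal distance between nut_mid and empty_middle below 0.025 m) or (y of bin_nut in the frame of bin_bolt below 0 m and y of bin_nut in the frame of bin_bush below 0 m and horizontal distance between nut_mid and empty_left below 0.025 m)) and height (world z) of nut_mid between 0.043 and 0.053 m and ((y of bin_bush in the frame of bin_bolt above 0 m and y of bin_bush in the frame of bin_nut above 0 m and horizontal distance between bush_mid and empty_right below 0.025 m) or (y of bin_bush in the frame of bin_bolt above 0 m and y of bin_bush in the frame of bin_nut below 0 m and horizontal distance between bush_mid and empty_middle below 0.025 m) or (y of bin_bush in the frame of bin_bolt below 0 m and y of bin_bush in the frame of bin_nut above 0 m and horizontal distance between bush_mid and empty_middle below 0.025 m) or (y of bin_bush in the frame of bin_bolt below 0 m and y of bin_bush in the frame of bin_nut below 0 m and horizontal distance between bush_mid and empty_left below 0.025 m)) and height (world z) of bush_mid between 0.041 and 0.051 m); the robot touches nothing.
It also fails if it takes over 88 s, if anything falls off the work surface, if the arm or the gripper's body presses on something with over 40 N, if the wrist force passes 120 N, or if a joint passes its speed limit or range.

### The arm

A 6-joint arm with a two-finger parallel gripper is mounted at the origin on the work surface. World frame = base frame: x ahead of the robot, y to its left, z up, the work surface at z = 0. Lengths are in mm, angles in rad, forces in N, time in s.
With the tool pointing down it reaches from about 275 to 1000 mm from the base axis. Payload 8.4 kg.
Tool frame: the origin (TCP) lies at the very end of the fingers, on their centre line; the grasp point (between the pads) lies 19 mm behind it; x points along the fingers, y is the direction in which the jaws open and shut, and the axes are right-handed (so a half turn about x gives the same grasp; the last joint's range is limited). The gripper opens to 85 mm and grips with 20 to 120 N. Pads are 22 mm wide; open, the fingers measure 114 mm over their backs; the gripper's body (76 mm by 85 mm) begins 54 mm behind the grasp point. The pads swing forward as they close: fully open they stand 13 mm farther back than shut.
Start: joints at [-1.232, 0.353, 1.633, -0, 1.155, -0.002], TCP at [208.899, -589.058, 231.281] pointing down, gripper open.
Joint ranges: [-2.63, 2.63], [-0.92, 2.1], [0.06, 2.66], [-1.3, 4.44], [0, 2.69], [-3.02, 3.02]. Speed limits (rad/s): [2.22, 2.22, 2.79, 3.14, 3.14, 3.14].

### API

Orientations are given as [roll, pitch, yaw] about the fixed x, y, z axes, in that order (R = Rz(yaw) Ry(pitch) Rx(roll)).
In Python, from rig import r, grab_frame, camera_params, sign_off gives the robot as it stands.
- The arm moves only by the tool drive_tool, never from a script. Its argument "rows" is one flat list of numbers, 7 for each row, row after row: the shift along the tool's x, y, z in mm, then the turn, a rotation vector about the tool's x, y, z in degrees, then the opening in per cent of the stroke, from 0 (shut) to 100 (fully open). In form: [x, y, z, rx, ry, rz, fingers, x, y, z, rx, ry, rz, fingers, ...]. A call has 1 to 10 rows; each row is the pose to reach, as a shift and turn from the pose measured when the call began, along the tool's axes at that moment; what a row does not reach only later rows make up. A row lasts 1/8 s, in which the tool goes at most 62.5 mm and 10.7 degrees, less where a joint would pass 70% of its speed; a pose out of reach is approached as far as the arm can. A call with a gripper value outside its range is refused whole. The fingers move at their own pace and stop on an object; "newtons" is the grip in N (left out, the last holds). Time passes only in rows, so rows that repeat a pose let the fingers close. It gives the time, the measured TCP pose, the force and the opening at its end, in the units of the state.
- r.sense(): the state, without advancing time (a new reading comes with each control period).
- grab_frame(name): name is "side" or "top"; returns the picture (480x640x3 uint8, red, green, blue); there is no depth.
- camera_params(name): a dict with "vertical_fov" (degrees; the focal length in pixels is half the picture's height over the tangent of half this angle, whatever the lens; pixels are square), "cx", "cy" (the principal point, pixels), "k1" (the pictures are not rectified: a ray, as slopes to the right and down, at radius r is drawn at 1 + k1 r^2 times it, then the intrinsics apply), "pose" (4x4, takes a point from camera to world coordinates). Camera axes: x right, y down, z forward; pixel columns grow to the right and rows downward; lengths in mm; the calibration is good to about 2 mm. A picture is of the moment at which its call begins. camera_params takes no time and is no camera call.
- sign_off(): hands the job in, once; it reports no verdict.
The state is a dict: "clock": time; "qpos": joint angles; "qvel": joint speeds; "joint_efforts": joint torques, N m; "eef_pos": TCP position; "tcp_rot": TCP orientation; "contact_force": force on the tool from outside, world axes, zero at the start; "wrist_torque": the same for the moment, N m; "opening": opening from 0.0 (shut) to 1.0 (fully open).
Only numpy, scipy, OpenCV 4.12 (cv2) and the standard library are available. Lean on these libraries where they do the work, as an engineer would, in place of code of your own. Each camera call takes 0.05 s, during which the arm holds its last target.

## Working session

There is one attempt and no reset: what is moved stays moved. The work goes in short steps, Python scripts to look and compute and a tool call to move; the robot and the scene stay as the last step left them, time stands still between calls to the robot, and variables do not carry over. Pictures are saved under pics/ and viewed, and the job is handed in when it is done.

Besides the shell and the picture viewer there is one more tool, called as a command line: name --argument value ..., lists and objects as JSON in quotes. drive_tool: Moves the arm, as the interface text tells. Its arguments: {"type":"object","properties":{"rows":{"type":"array","items":{"type":"number"}},"newtons":{"type":"number"}},"required":["rows"]}

```bash
mkdir -p pics; ls; python3 - <<'E'
from rig import r, grab_frame, camera_params
import cv2
for n in("top","side"):
    cv2.imwrite(f"pics/{n}0.png",grab_frame(n)[:,:,::-1]); print(n,camera_params(n))
print(r.sense())
E
```

```text
pics
top {'vertical_fov': 56.472000329680085, 'cx': 313.97264730631156, 'cy': 243.9978492365774, 'k1': -0.10674734292772675, 'pose': array([[-8.36625535e-03, -9.93674209e-01,  1.11989159e-01,
         5.18548353e+02],
       [-9.99552625e-01,  5.09419399e-03, -2.94719895e-02,
        -3.97596974e+01],
       [ 2.87150613e-02, -1.12185628e-01, -9.93272284e-01,
         8.22567153e+02],
       [ 0.00000000e+00,  0.00000000e+00,  0.00000000e+00,
         1.00000000e+00]])}
side {'vertical_fov': 55.73957202304409, 'cx': 324.1254160665686, 'cy': 236.30461003755883, 'k1': -0.03534687648459691, 'pose': array([[-9.89965448e-01, -1.04331762e-01,  9.53063185e-02,
         5.49354903e+02],
       [-1.41147652e-01,  7.62357110e-01, -6.31576580e-01,
         4.22432843e+02],
       [-6.76395236e-03, -6.38691255e-01, -7.69433382e-01,
         6.28224784e+02],
       [ 0.00000000e+00,  0.00000000e+00,  0.00000000e+00,
         1.00000000e+00]])}
{'clock': 0.1, 'qpos': array([-1.23239834e+00,  3.53611446e-01,  1.63404022e+00,  3.17433976e-05,
        1.15519448e+00, -2.39338977e-03]), 'qvel': array([-3.93400909e-04, -3.21104201e-03,  7.64873467e-06,  2.30568566e-04,
        1.16432984e-03,  4.79807351e-04]), 'joint_efforts': array([ 6.67991844e-04, -6.06356335e+01, -3.42818892e+01,  7.32999069e-05,
        3.97709911e-03, -2.17658373e-05]), 'eef_pos': array([ 208.77085338, -588.65947458,  230.62477884]), 'tcp_rot': array([-1.59634092,  1.5695425 ,  1.88603027]), 'contact_force': array([ 0.73213091, -0.18304417,  0.59914884]), 'wrist_torque': array([-0.07082262, -0.04824575, -0.01650575]), 'opening': 1.0022376506902673}
```

View pics/top0.png

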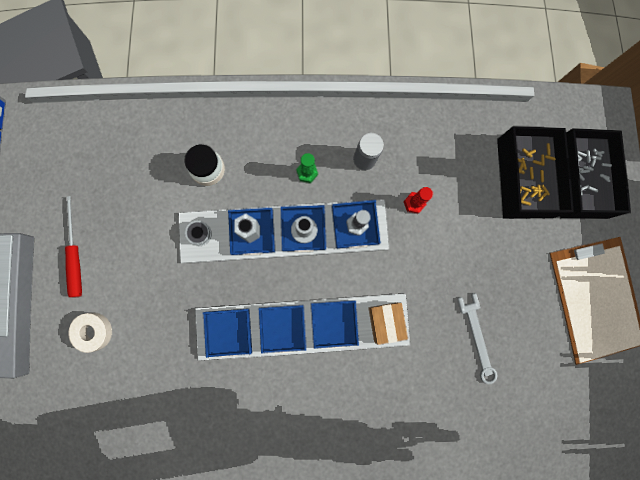

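View pics/side0.png

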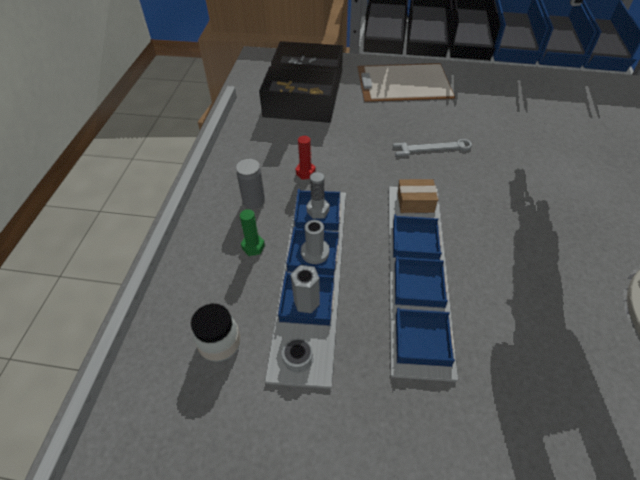

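```bash
cat > h.py <<'E'
import numpy as np, cv2
from rig import camera_params
def ray(n,uv):
    p=camera_params(n); f=240/np.tan(np.radians(p['vertical_fov'])/2)
    K=np.array([[f,0,p['cx']],[0,f,p['cy']],[0,0,1]])
    s=cv2.undistortPoints(np.array([[uv]],float),K,np.array([p['k1'],0,0,0]))[0,0]
    T=p['pose']; return T[:3,3],T[:3,:3]@np.array([s[0],s[1],1])
def onz(n,uv,z):
    o,d=ray(n,uv); return (o+d*(z-o[2])/d[2])[:2]
def proj(n,P):
    p=camera_params(n); f=240/np.tan(np.radians(p['vertical_fov'])/2)
    K=np.array([[f,0,p['cx']],[0,f,p['cy']],[0,0,1]]); T=np.linalg.inv(p['pose'])
    return cv2.projectPoints(np.array(P,float).reshape(-1,3),cv2.Rodrigues(T[:3,:3])[0],T[:3,3],K,np.array([p['k1'],0,0,0,0]))[0][:,0]
def tri(a,b):
    o1,d1=ray("top",a);o2,d2=ray("side",b)
    A=np.c_[d1,-d2]; s=np.linalg.lstsq(A,o2-o1,rcond=None)[0]
    p,q=o1+d1*s[0],o2+d2*s[1]; return (p+q)/2,np.linalg.norm(p-q)
E
python3 - <<'E'
import cv2,numpy as np
from h import *
for n in("top","side"):
    im=cv2.imread(f"pics/{n}0.png"); hsv=cv2.cvtColor(im,cv2.COLOR_BGR2HSV)
    m=cv2.inRange(hsv,(100,120,40),(125,255,255))
    m[:190 if n=="top" else 170]=0
    cs,_=cv2.findContours(m,cv2.RETR_EXTERNAL,cv2.CHAIN_APPROX_NONE)
    for c in cs:
        if cv2.contourArea(c)<150: continue
        h=cv2.convexHull(c); rc=cv2.minAreaRect(h); 
        ap=cv2.approxPolyDP(h,4,True)[:,0]
        if ap[:,0].min()<20: continue
        print(n,cv2.contourArea(h),np.round(rc[0],1),rc[1],"z27",onz(n,rc[0],27).round(1))
        print("  ",[tuple(a)+tuple(onz(n,a,28).round(0)) for a in ap])
im=cv2.imread("pics/top0.png")
cv2.imwrite("pics/c1.png",cv2.resize(im[190:270,170:440],None,fx=2.9,fy=2.9,interpolation=cv2.INTER_CUBIC))
im=cv2.imread("pics/side0.png")
cv2.imwrite("pics/c2.png",cv2.resize(im[160:390,240:360],None,fx=2.5,fy=2.5,interpolation=cv2.INTER_CUBIC))
E
```

```text
top 2052.0 [227.1 332.7] (45.384368896484375, 46.09684371948242) z27 [452.1  90.7]
   [(np.int32(248), np.int32(309), np.float64(493.0), np.float64(54.0)), (np.int32(251), np.int32(352), np.float64(419.0), np.float64(48.0)), (np.int32(206), np.int32(357), np.float64(410.0), np.float64(127.0)), (np.int32(203), np.int32(312), np.float64(488.0), np.float64(133.0))]
top 1985.5 [281.9 328.5] (44.7360954284668, 44.79658889770508) z27 [459.   -5.6]
   [(np.int32(302), np.int32(305), np.float64(500.0), np.float64(-41.0)), (np.int32(305), np.int32(349), np.float64(423.0), np.float64(-46.0)), (np.int32(261), np.int32(352), np.float64(418.0), np.float64(31.0)), (np.int32(259), np.int32(308), np.float64(495.0), np.float64(35.0))]
top 1986.0 [334.5 323.9] (44.814395904541016, 44.95689010620117) z27 [466.2 -98.3]
   [(np.int32(355), np.int32(301), np.float64(506.0), np.float64(-135.0)), (np.int32(358), np.int32(344), np.float64(430.0), np.float64(-139.0)), (np.int32(314), np.int32(347), np.float64(426.0), np.float64(-62.0)), (np.int32(311), np.int32(304), np.float64(502.0), np.float64(-57.0))]
top
[... 1981 characters left out ...]
int32(229), np.float64(604.0), np.float64(-90.0)), (np.int32(325), np.int32(229), np.float64(625.0), np.float64(-87.0)), (np.int32(317), np.int32(219), np.float64(642.0), np.float64(-108.0)), (np.int32(324), np.int32(192), np.float64(639.0), np.float64(-177.0))]
side 5689.0 [309.6 256.9] (51.429813385009766, 133.1944580078125) z27 [641.5 -23.9]
   [(np.int32(298), np.int32(189), np.float64(689.0), np.float64(-178.0)), (np.int32(310), np.int32(191), np.float64(666.0), np.float64(-176.0)), (np.int32(337), np.int32(232), np.float64(603.0), np.float64(-83.0)), (np.int32(328), np.int32(324), np.float64(594.0), np.float64(96.0)), (np.int32(279), np.int32(318), np.float64(668.0), np.float64(96.0))]
```

View pics/c1.png

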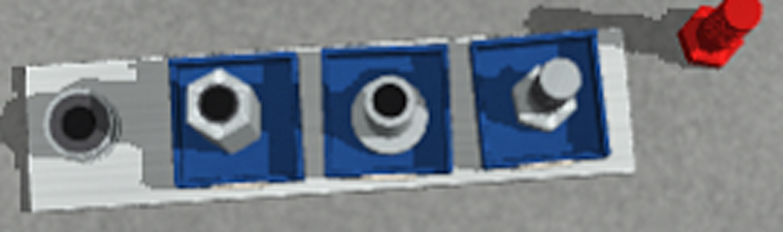

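View pics/c2.png

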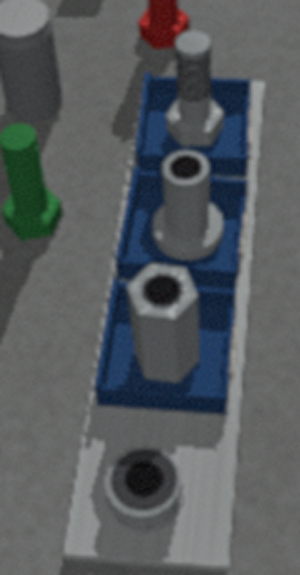

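```bash
python3 - <<'E'
import cv2,numpy as np
from h import *
for nm,a,b,z in(("nut",(245.2,224.5),(304.8,276),84),("bush",(303.8,224.5),(314.4,226.8),80),("bolt",(362.4,217.6),(317.2,176.8),98)):
    p,e=tri(a,b); print(nm,p.round(1),round(e,1),"top",onz("top",a,z).round(1),"side",onz("side",b,z).round(1))
# dark bores, precise
for n,zs in(("top",((245,224,84,'nut'),(304,224,80,'bush'))),("side",((305,276,84,'nut'),(314,227,80,'bush')))):
    g=cv2.imread(f"pics/{n}0.png",0)
    for x,y,z,nm in zs:
        w=g[y-8:y+9,x-8:x+9]; m=(w<45).astype(np.uint8); mo=cv2.moments(m,True); c=(x-8+mo['m10']/mo['m00'],y-8+mo['m01']/mo['m00'])
        print(n,nm,np.round(c,1),mo['m00'],onz(n,c,z).round(1))
for n,x0,y0,x1,y1 in(("top",222,205,275,255),("side",285,260,330,320),("top",325,200,385,250)):
    im=cv2.imread(f"pics/{n}0.png")[y0:y1,x0:x1]
    cv2.imwrite(f"pics/z_{n}{x0}.png",cv2.resize(im,None,fx=11,fy=11,interpolation=cv2.INTER_CUBIC))
E
```

```text
nut [634.8  53.   83. ] 1.1 top [635.2  52.9] side [634.   53.8]
bush [635.4 -45.   80. ] 0.1 top [635.3 -45. ] side [635.4 -45. ]
bolt [ 644.5 -141.6   98. ] 1.6 top [ 643.7 -141.6] side [ 645.3 -141.7]
top nut [244.7 225.2] 106.0 [633.9  53.7]
top bush [304.  223.4] 108.0 [637.3 -45.3]
side nut [304.4 275.7] 112.0 [634.8  53.3]
side bush [313.7 225.1] 83.0 [637.1 -48.3]
```

View pics/z_top222.png

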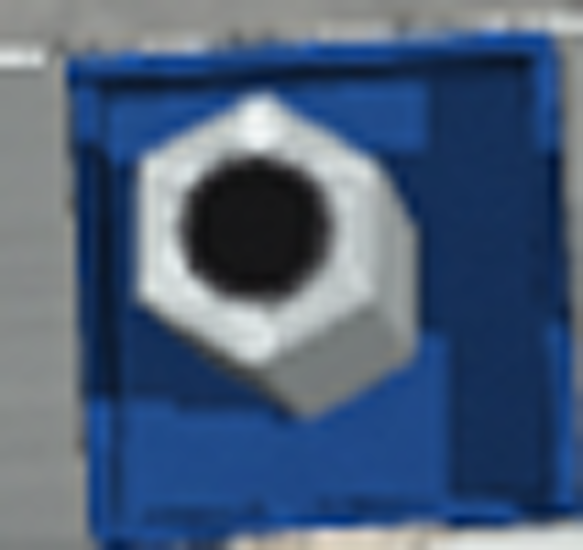

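View pics/z_side285.png

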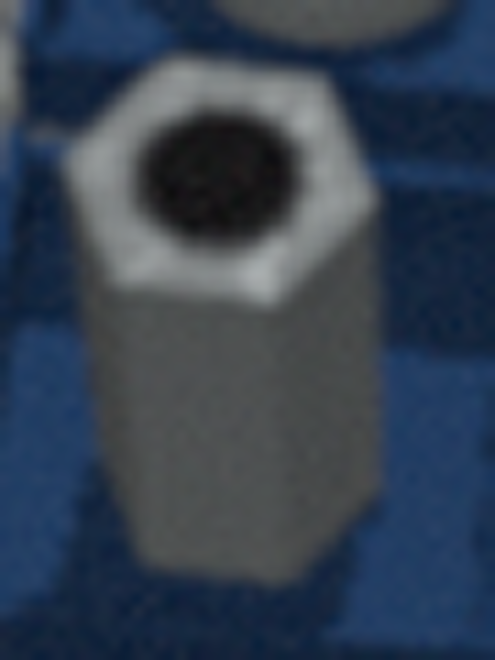

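View pics/z_top325.png

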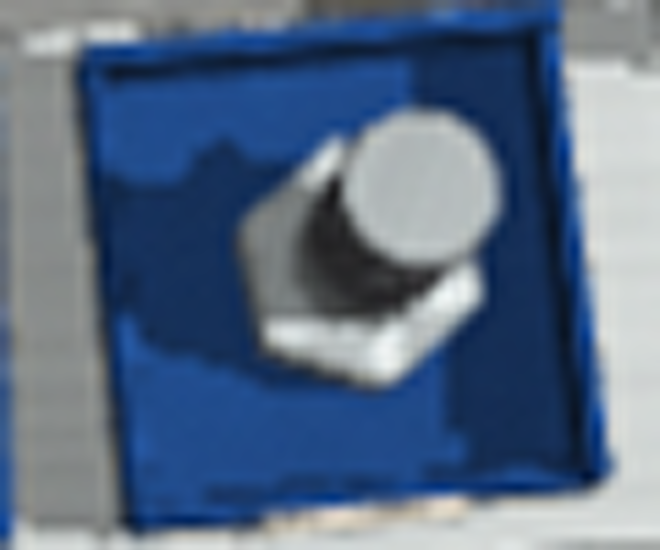

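```bash
cat >> h.py <<'E'
from scipy.spatial.transform import Rotation as Ro
def goto(x,y,z,yawjaw):
    """needed shift & rotvec in tool frame; jaw (tool y) along world angle yawjaw deg (mod 180)"""
    from rig import r
    s=r.sense(); R=Ro.from_euler('xyz',s['tcp_rot']).as_matrix(); best=None
    for k in(0,180):
        a=np.radians(yawjaw+k); X=np.array([0,0,-1.]);Y=np.array([np.cos(a),np.sin(a),0]); G=np.c_[X,Y,np.cross(X,Y)]
        rv=np.degrees(Ro.from_matrix(R.T@G).as_rotvec())
        print("k",k,"shift",(R.T@(np.array([x,y,z])-s['eef_pos'])).round(1),"turn",rv.round(1))
    print("tcp",s['eef_pos'].round(1),"jaw",R[:,1].round(3),"q",s['qpos'].round(2),"F",s['contact_force'].round(1),"op",round(s['opening'],3),"t",s['clock'])
E
python3 - <<'E'
from h import *
c=[(263,93),(140,155),(140,295),(258,362),(372,298),(378,165)]
W=np.array([onz("top",(a/11+222-.45,b/11+205-.45),84) for a,b in c]);print(W.round(1),W.mean(0))
s=[(185,55),(68,158),(125,288),(272,302),(378,200),(325,75)]
V=np.array([onz("side",(a/11+285-.45,b/11+260-.45),84) for a,b in s]);print(V.round(1),V.mean(0))
for P in(W,V):
    a=[np.degrees(np.arctan2(*(P[i]-P.mean(0))[::-1]))%60 for i in range(6)];print(np.round(a,1))
goto(634.5,53.5,200,90)
E
```

```text
[[654.6  52.7]
 [645.2  71.3]
 [623.7  71. ]
 [613.4  53. ]
 [623.   35.8]
 [643.4  35.1]] [633.88567868  53.13746955]
[[642.5  34.2]
 [655.   53. ]
 [643.8  72.2]
 [624.5  71.7]
 [613.2  54. ]
 [623.3  34.9]] [633.7191536   53.30842244]
[58.7 58.1 59.7  0.4 57.9 57.8]
[54.7 59.   1.9 56.7 58.1  0.5]
k 0 shift [  31.2 -462.9 -615.9] turn [-1.605e+02 -1.000e-01  0.000e+00]
k 180 shift [  31.2 -462.9 -615.9] turn [19.5  0.   0.1]
tcp [ 208.8 -588.7  230.6] jaw [ 0.334 -0.942 -0.001] q [-1.23  0.35  1.63  0.    1.16 -0.  ] F [ 0.7 -0.2  0.6] op 1.002 t 0.1
```

drive_tool --rows '[20,-463,-615.5,20.5,0,0,90,20,-463,-615.5,20.5,0,0,90,20,-463,-615.5,20.5,0,0,90,20,-463,-615.5,20.5,0,0,90,20,-463,-615.5,20.5,0,0,90,20,-463,-615.5,20.5,0,0,90,20,-463,-615.5,20.5,0,0,90,20,-463,-615.5,20.5,0,0,90,20,-463,-615.5,20.5,0,0,90,20,-463,-615.5,20.5,0,0,90]' --newtons 60

```text
clock: 1.35
eef_pos: [554.5, -66.1, 214.8]
tcp_rot: [-1.093, 1.57, 2.032]
contact_force: [0.8, -1.1, 0.0]
opening: 0.898
```

```bash
python3 -c "
from h import *
goto(633.9,53.2,160,89)"
```

```text
k 0 shift [  54.9 -120.6  -77.5] turn [-1.8e+02 -1.0e-01  0.0e+00]
k 180 shift [  54.9 -120.6  -77.5] turn [0.  0.  0.1]
tcp [554.5 -66.1 214.8] jaw [-0.017 -1.    -0.001] q [-0.12  0.27  1.79  0.    1.08  1.47] F [ 0.8 -1.1  0. ] op 0.898 t 1.35
```

drive_tool --rows '[55,-120.5,-77.5,0,0,0,90,55,-120.5,-77.5,0,0,0,90,55,-120.5,-77.5,0,0,0,90,55,-120.5,-77.5,0,0,0,90,55,-120.5,-77.5,0,0,0,90,55,-120.5,-77.5,0,0,0,90]'

```text
clock: 2.1
eef_pos: [633.7, 51.8, 160.7]
tcp_rot: [-1.715, 1.57, 1.408]
contact_force: [0.4, 0.3, 0.4]
opening: 0.902
```

```bash
python3 -c "
from h import *
goto(633.9,53.2,38,89)
from rig import grab_frame
cv2.imwrite('pics/s1.png',grab_frame('side')[:,:,::-1])"
```

```text
k 0 shift [ 1.227e+02 -1.300e+00 -1.000e-01] turn [1.8e+02 1.0e-01 0.0e+00]
k 180 shift [ 1.227e+02 -1.300e+00 -1.000e-01] turn [-0.  -0.   0.1]
tcp [633.7  51.8 160.7] jaw [-0.018 -1.    -0.001] q [0.08 0.44 1.67 0.   1.03 1.67] F [0.4 0.3 0.4] op 0.902 t 2.1
```

View pics/s1.png

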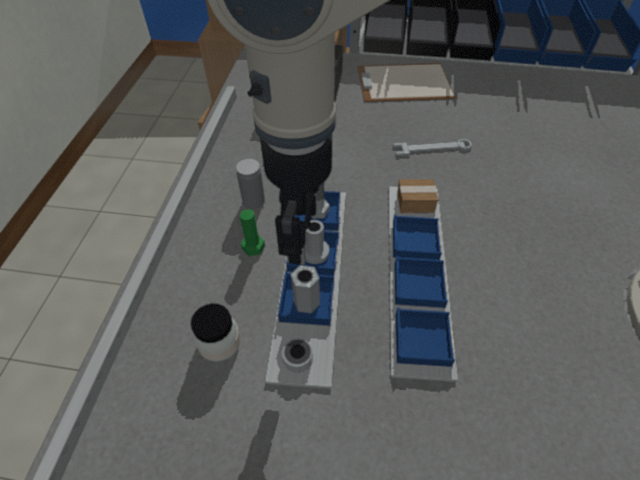

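The side view shows the open fingers (about 290,235) above and in front of the nut (305,285), with the way down clear.

drive_tool --rows '[40,-1,0,0,0,0,90,75,-1,0,0,0,0,90,100,-1,0,0,0,0,90,123,-1,0,0,0,0,90,123,-1,0,0,0,0,90]'

```text
clock: 2.78
eef_pos: [632.5, 52.2, 36.6]
tcp_rot: [-0.239, 1.568, 2.883]
contact_force: [0.5, 0.3, -0.3]
opening: 0.9
```

drive_tool --rows '[0,0,0,0,0,0,0,0,0,0,0,0,0,0,0,0,0,0,0,0,0,0,0,0,0,0,0,0,0,0,0,0,0,0,0,0,0,0,0,0,0,0]' --newtons 60

```text
clock: 3.52
eef_pos: [633.4, 52.2, 38.0]
tcp_rot: [-1.024, 1.57, 2.098]
contact_force: [-0.3, -0.5, 6.2]
opening: 0.413
```

drive_tool --rows '[-20,0,0,0,0,0,0,-70,0,0,0,0,0,0,-120,0,0,0,0,0,0,-130,0,0,0,0,0,0,-130,0,0,0,0,0,0]'

```text
clock: 4.15
eef_pos: [633.4, 52.1, 168.8]
tcp_rot: [-2.233, 1.57, 0.89]
contact_force: [-0.4, 0.7, -4.5]
opening: 0.412
```

```bash
python3 -c "
from h import *
goto(466.2,-98.3,168,89)
from rig import grab_frame
cv2.imwrite('pics/s2.png',grab_frame('side')[:,:,::-1])"
```

```text
k 0 shift [  0.5 153.6 164.3] turn [1.799e+02 1.000e-01 1.000e-01]
k 180 shift [  0.5 153.6 164.3] turn [-0.1 -0.   0. ]
tcp [633.4  52.1 168.8] jaw [-0.019 -1.    -0.001] q [0.08 0.43 1.67 0.   1.04 1.67] F [-0.4  0.7 -4.5] op 0.412 t 4.15
```

View pics/s2.png

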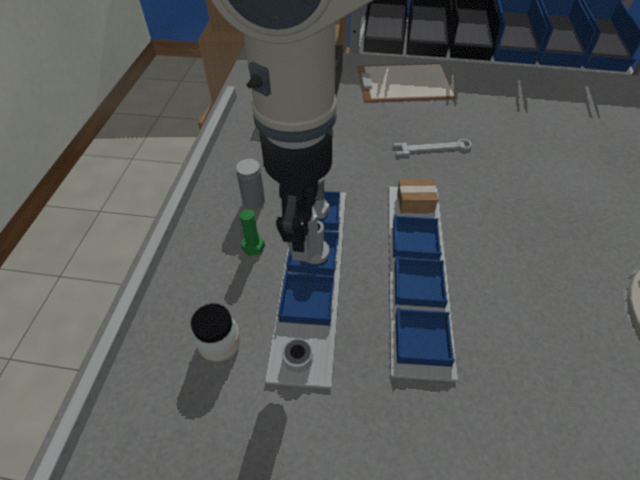

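The nut is in the jaws (opening 0.412 ≈ 35 mm) and its bin is empty. Now to the right empty bin.

drive_tool --rows '[0,40,43,0,0,0,0,0,80,86,0,0,0,0,0,120,128,0,0,0,0,0,154,164.5,0,0,0,0,0,154,164.5,0,0,0,0,0,154,164.5,0,0,0,0,0,154,164.5,0,0,0,0]'

```text
clock: 5.08
eef_pos: [465.7, -98.3, 166.9]
tcp_rot: [-0.329, 1.568, 2.794]
contact_force: [0.4, 0.5, -3.0]
opening: 0.414
```

```bash
python3 -c "
from h import *
goto(466.2,-98.3,39,89)
from rig import grab_frame
cv2.imwrite('pics/s3.png',grab_frame('side')[:,:,::-1])"
```

```text
k 0 shift [ 1.279e+02  1.000e-01 -9.000e-01] turn [ 1.8e+02  1.0e-01 -2.0e-01]
k 180 shift [ 1.279e+02  1.000e-01 -9.000e-01] turn [-0.   0.1  0. ]
tcp [465.7 -98.3 166.9] jaw [-0.018 -1.    -0.001] q [-0.21  0.2   2.01  0.    0.94  1.38] F [ 0.4  0.5 -3. ] op 0.414 t 5.075
```

View pics/s3.png

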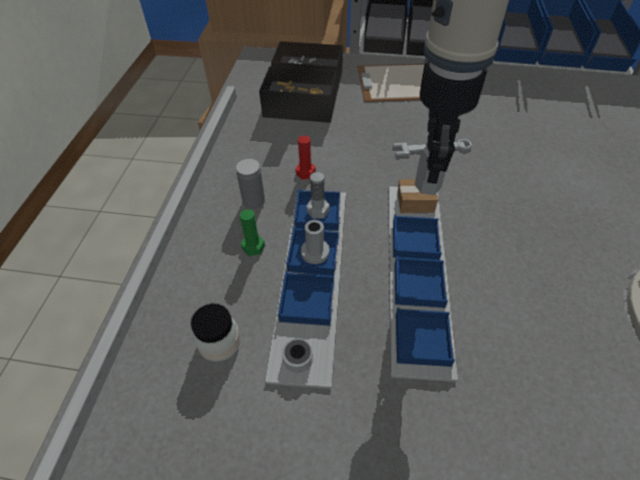

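The nut hangs upright (430,175) over the right empty bin. Lowering it.

drive_tool --rows '[40,0,0,0,0,0,0,80,0,0,0,0,0,0,105,0,0,0,0,0,0,120,0,0,0,0,0,0,126,0,0,0,0,0,0,128,0,0,0,0,0,0,128.5,0,0,0,0,0,0,128.5,0,0,0,0,0,0]'

```text
clock: 6.12
eef_pos: [465.9, -98.2, 39.1]
tcp_rot: [-0.452, 1.57, 2.671]
contact_force: [-0.4, 0.0, -3.0]
opening: 0.414
```

drive_tool --rows '[0,0,0,0,0,0,58,0,0,0,0,0,0,58,0,0,0,0,0,0,58,0,0,0,0,0,0,58]'

```text
clock: 6.62
eef_pos: [465.9, -98.2, 39.2]
tcp_rot: [-0.514, 1.57, 2.609]
contact_force: [-0.3, -0.7, 0.1]
opening: 0.583
```

drive_tool --rows '[-15,0,0,0,0,0,58,-40,0,0,0,0,0,58,-90,0,0,0,0,0,58,-125,0,0,0,0,0,70,-125,0,0,0,0,0,90]'

```text
clock: 7.25
eef_pos: [468.0, -98.7, 167.8]
tcp_rot: [3.012, 1.566, -0.148]
contact_force: [1.0, -0.8, -0.3]
opening: 0.886
```

```bash
python3 -c "
from h import *
goto(636.3,-45.3,160,94)
from rig import grab_frame
cv2.imwrite('pics/s4.png',grab_frame('side')[:,:,::-1])
cv2.imwrite('pics/t4.png',grab_frame('top')[:,:,::-1])"
```

```text
k 0 shift [   8.6  -56.5 -167.2] turn [ 1.75e+02 -1.00e-01  5.00e-01]
k 180 shift [   8.6  -56.5 -167.2] turn [-5.  -0.3 -0.1]
tcp [468.  -98.7 167.8] jaw [-0.018 -1.     0.001] q [-0.21  0.2   2.    0.    0.93  1.38] F [ 1.  -0.8 -0.3] op 0.886 t 7.25
```

View pics/s4.png

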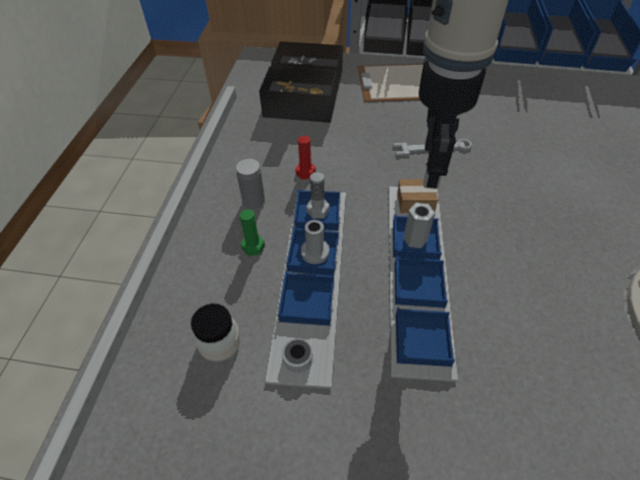

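View pics/t4.png

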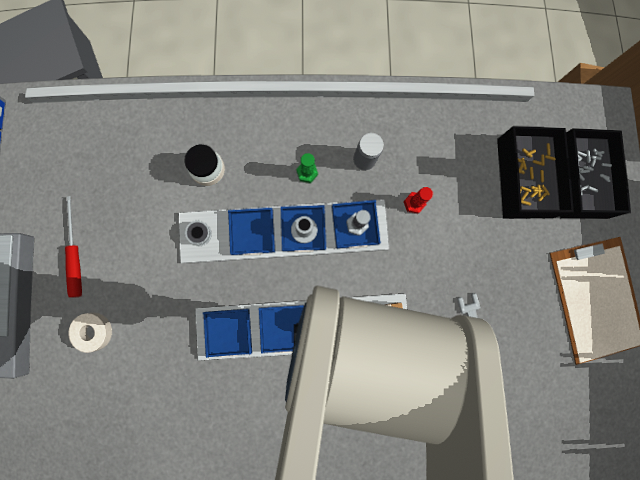

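The nut stands upright in the right empty bin (top at 421,212 in the side view). Bush next (bore at 304,224 in the top view).

drive_tool --rows '[8.5,-14,-42,-5,0,0,80,8.5,-28,-84,-5,0,0,80,8.5,-42,-126,-5,0,0,80,8.5,-56.5,-168,-5,0,0,80,8.5,-56.5,-168,-5,0,0,80,8.5,-56.5,-168,-5,0,0,80,8.5,-56.5,-168,-5,0,0,80]'

```text
clock: 8.22
eef_pos: [633.6, -45.2, 155.8]
tcp_rot: [-0.267, 1.569, 2.943]
contact_force: [-0.1, 0.2, 0.3]
opening: 0.803
```

```bash
python3 -c "
from h import *
goto(636.3,-45.3,40,94)"
```

```text
k 0 shift [115.8   0.3  -2.9] turn [ 1.799e+02  0.000e+00 -1.000e-01]
k 180 shift [115.8   0.3  -2.9] turn [-0.1  0.1  0. ]
tcp [633.6 -45.2 155.8] jaw [ 0.069 -0.998 -0.   ] q [-0.07  0.45  1.67  0.    1.02  1.43] F [-0.1  0.2  0.3] op 0.803 t 8.225
```

drive_tool --rows '[40,0,-2.5,0,0,0,80,75,0,-2.5,0,0,0,80,100,0,-2.5,0,0,0,80,116,0,-2.5,0,0,0,80,116,0,-2.5,0,0,0,80]'

```text
clock: 8.85
eef_pos: [634.9, -45.2, 39.1]
tcp_rot: [-0.204, 1.567, 3.006]
contact_force: [0.5, 0.3, 0.1]
opening: 0.8
```

drive_tool --rows '[0,0,0,0,0,0,0,0,0,0,0,0,0,0,0,0,0,0,0,0,0,0,0,0,0,0,0,0,0,0,0,0,0,0,0,0,0,0,0,0,0,0]' --newtons 60

```text
clock: 9.6
eef_pos: [635.5, -45.2, 40.3]
tcp_rot: [-0.208, 1.569, 3.002]
contact_force: [-2.0, 0.1, 6.6]
opening: 0.333
```

drive_tool --rows '[-20,0,0,0,0,0,0,-70,0,0,0,0,0,0,-120,0,0,0,0,0,0,-130,0,0,0,0,0,0,-130,0,0,0,0,0,0]'

```text
clock: 10.22
eef_pos: [635.9, -45.3, 171.3]
tcp_rot: [-0.45, 1.57, 2.76]
contact_force: [-0.4, 0.3, -2.0]
opening: 0.338
```

```bash
python3 -c "
from h import *
goto(459,-4,168,94)
from rig import grab_frame
cv2.imwrite('pics/s5.png',grab_frame('side')[:,:,::-1])"
```

```text
k 0 shift [  3.4 -53.3 173.7] turn [179.9   0.   -0. ]
k 180 shift [  3.4 -53.3 173.7] turn [-0.1  0.   0. ]
tcp [635.9 -45.3 171.3] jaw [ 0.068 -0.998 -0.   ] q [-0.07  0.43  1.66  0.    1.05  1.43] F [-0.4  0.3 -2. ] op 0.338 t 10.225
```

View pics/s5.png

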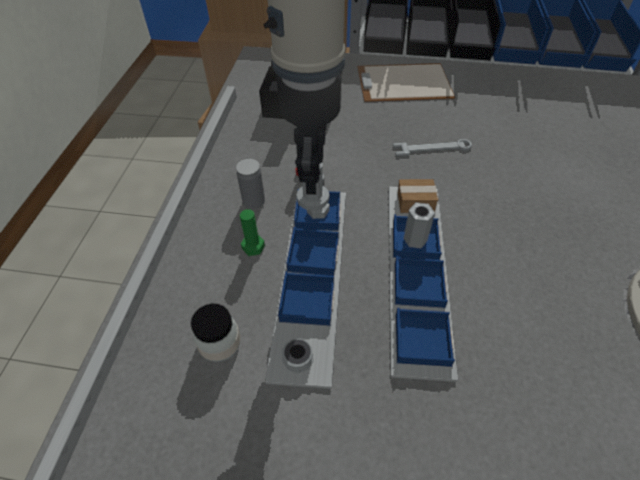

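The bush is held (opening 0.338 ≈ 29 mm; its flange shows at 313,200) and its bin is empty. On to the middle empty bin.

drive_tool --rows '[3,-13,43,0,0,0,0,3,-26,86,0,0,0,0,3,-39,129,0,0,0,0,3,-53.5,174,0,0,0,0,3,-53.5,174,0,0,0,0,3,-53.5,174,0,0,0,0,3,-53.5,174,0,0,0,0]'

```text
clock: 11.15
eef_pos: [458.7, -3.9, 167.0]
tcp_rot: [-0.17, 1.568, 3.04]
contact_force: [0.2, 0.0, -1.9]
opening: 0.334
```

```bash
python3 -c "
from h import *
goto(459,-4,41,94)
from rig import grab_frame
cv2.imwrite('pics/s6.png',grab_frame('side')[:,:,::-1])"
```

```text
k 0 shift [126.    0.2  -0.7] turn [179.9   0.   -0.3]
k 180 shift [126.    0.2  -0.7] turn [-0.1  0.2  0. ]
tcp [458.7  -3.9 167. ] jaw [ 0.068 -0.998 -0.001] q [-0.01  0.18  2.04  0.    0.93  1.49] F [ 0.2  0.  -1.9] op 0.334 t 11.15
```

View pics/s6.png

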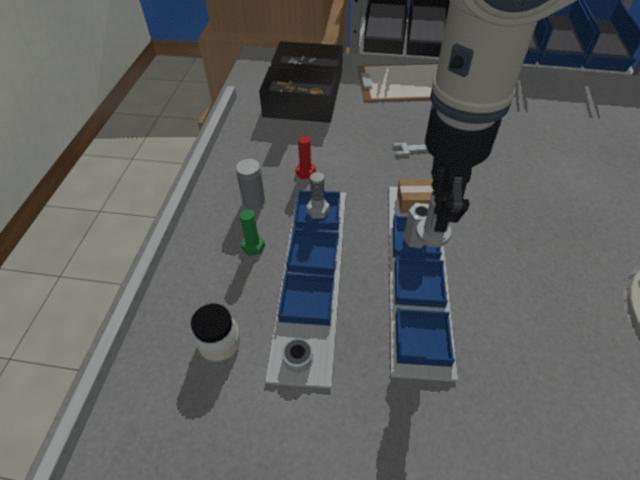

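The bush hangs upright (433,230), flange down. Lowering into the middle bin.

drive_tool --rows '[40,0,0,0,0,0,0,80,0,0,0,0,0,0,105,0,0,0,0,0,0,119,0,0,0,0,0,0,124,0,0,0,0,0,0,126,0,0,0,0,0,0,126.5,0,0,0,0,0,0,126.5,0,0,0,0,0,0]'

```text
clock: 12.2
eef_pos: [458.7, -3.9, 41.1]
tcp_rot: [-0.22, 1.569, 2.99]
contact_force: [0.3, 0.7, -2.4]
opening: 0.334
```

drive_tool --rows '[0,0,0,0,0,0,55,0,0,0,0,0,0,55,0,0,0,0,0,0,55,0,0,0,0,0,0,55]'

```text
clock: 12.7
eef_pos: [458.7, -3.9, 41.1]
tcp_rot: [-0.227, 1.569, 2.983]
contact_force: [0.2, -0.2, -0.7]
opening: 0.547
```

drive_tool --rows '[-15,0,0,0,0,0,55,-40,0,0,0,0,0,55,-90,0,0,0,0,0,55,-125,0,0,0,0,0,70,-125,0,0,0,0,0,80]'

```text
clock: 13.32
eef_pos: [460.9, -3.9, 169.6]
tcp_rot: [3.126, 1.566, 0.053]
contact_force: [-0.1, 0.1, -0.2]
opening: 0.798
```

```bash
python3 -c "
from h import *
goto(644.5,-141.6,160,94)
from rig import grab_frame
cv2.imwrite('pics/s7.png',grab_frame('side')[:,:,::-1])"
```

```text
k 0 shift [  10.4  149.8 -173.7] turn [179.9  -0.    0.4]
k 180 shift [  10.4  149.8 -173.7] turn [-0.1 -0.3 -0. ]
tcp [460.9  -3.9 169.6] jaw [ 0.068 -0.998  0.   ] q [-0.01  0.17  2.04  0.    0.93  1.49] F [-0.1  0.1 -0.2] op 0.798 t 13.325
```

View pics/s7.png

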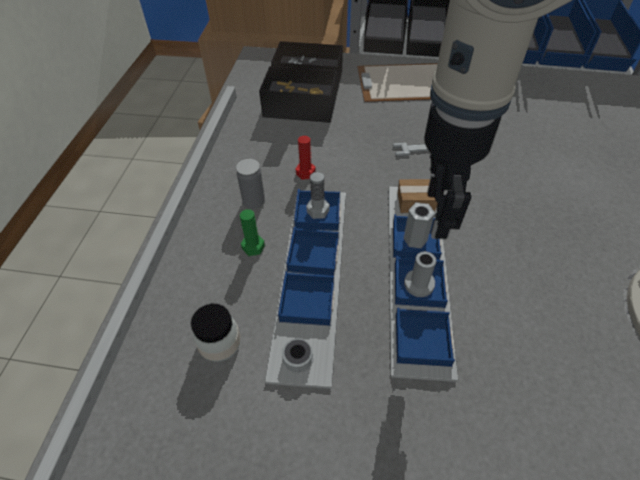

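The bush stands in the middle bin (425,275). Bolt candidates in the top view: green (307,168), red (419,200), and the steel one in the full row's right bin (358,222). Only the last is steel and in a bin, as the enlarged crop showed. Reaching for it.

drive_tool --rows '[0,37,-43,0,0,0,70,0,74,-86,0,0,0,70,0,111,-129,0,0,0,70,0,149.5,-174,0,0,0,70,0,149.5,-174,0,0,0,70,0,149.5,-174,0,0,0,70,0,149.5,-174,0,0,0,70,0,149.5,-174,0,0,0,70]'

```text
clock: 14.38
eef_pos: [643.0, -140.5, 168.4]
tcp_rot: [-2.981, 1.569, 0.229]
contact_force: [-0.5, 0.2, 0.5]
opening: 0.696
```

```bash
python3 -c "
from h import *
goto(644.5,-141.6,46,94)"
```

```text
k 0 shift [122.4   1.2  -1.3] turn [1.8e+02 0.0e+00 1.0e-01]
k 180 shift [122.4   1.2  -1.3] turn [-0.  -0.1  0. ]
tcp [ 643.  -140.5  168.4] jaw [ 0.069 -0.998 -0.   ] q [-0.22  0.46  1.61  0.    1.06  1.28] F [-0.5  0.2  0.5] op 0.696 t 14.375
```

drive_tool --rows '[40,1,-1,0,0,0,70,75,1,-1,0,0,0,70,105,1,-1,0,0,0,70,122,1,-1,0,0,0,70,122,1,-1,0,0,0,70]'

```text
clock: 15.0
eef_pos: [643.5, -141.0, 45.7]
tcp_rot: [-1.248, 1.57, 1.963]
contact_force: [1.4, 0.6, 1.3]
opening: 0.697
```

drive_tool --rows '[0,0,0,0,0,0,0,0,0,0,0,0,0,0,0,0,0,0,0,0,0,0,0,0,0,0,0,0,0,0,0,0,0,0,0,0,0,0,0,0,0,0]' --newtons 60

```text
clock: 15.75
eef_pos: [644.3, -141.2, 47.0]
tcp_rot: [-3.014, 1.569, 0.196]
contact_force: [-1.1, -0.3, 6.0]
opening: 0.268
```

drive_tool --rows '[-20,0,0,0,0,0,0,-70,0,0,0,0,0,0,-120,0,0,0,0,0,0,-130,0,0,0,0,0,0,-130,0,0,0,0,0,0]'

```text
clock: 16.38
eef_pos: [644.0, -141.2, 177.6]
tcp_rot: [3.133, 1.568, 0.06]
contact_force: [-0.5, 1.1, -5.1]
opening: 0.267
```

```bash
python3 -c "
from h import *
goto(452.1,91,176,94)
from rig import grab_frame
cv2.imwrite('pics/s8.png',grab_frame('side')[:,:,::-1])"
```

```text
k 0 shift [   1.2 -244.9  175.4] turn [180.   -0.    0.2]
k 180 shift [   1.2 -244.9  175.4] turn [-0.  -0.1 -0. ]
tcp [ 644.  -141.2  177.6] jaw [ 0.069 -0.998  0.   ] q [-0.22  0.46  1.61  0.    1.08  1.28] F [-0.5  1.1 -5.1] op 0.267 t 16.375
```

View pics/s8.png

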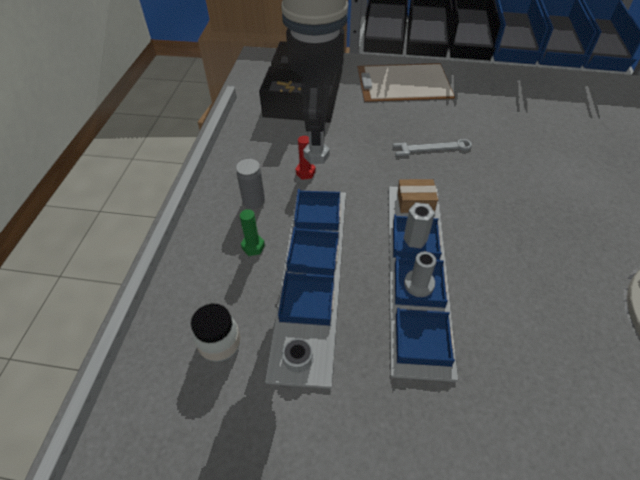

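The bolt is lifted head-down (head at 316,152). Carrying it to the left empty bin; its underside is at about 142 mm, so it clears everything.

drive_tool --rows '[0,-42,30,0,0,0,0,0,-84,60,0,0,0,0,0,-126,90,0,0,0,0,0,-168,120,0,0,0,0,0,-210,150,0,0,0,0,0,-245,175.5,0,0,0,0,0,-245,175.5,0,0,0,0,0,-245,175.5,0,0,0,0,0,-245,175.5,0,0,0,0,0,-245,175.5,0,0,0,0]'

```text
clock: 17.68
eef_pos: [451.5, 90.6, 176.0]
tcp_rot: [-1.201, 1.57, 2.008]
contact_force: [0.1, 0.4, -3.4]
opening: 0.268
```

```bash
python3 -c "
from h import *
goto(452.1,91,47.5,94)
from rig import grab_frame
cv2.imwrite('pics/s9.png',grab_frame('side')[:,:,::-1])"
```

```text
k 0 shift [128.5  -0.3  -0.6] turn [179.9   0.   -0. ]
k 180 shift [128.5  -0.3  -0.6] turn [-0.1  0.   0. ]
tcp [451.5  90.6 176. ] jaw [ 0.068 -0.998 -0.001] q [0.19 0.16 2.03 0.   0.95 1.7 ] F [ 0.1  0.4 -3.4] op 0.268 t 17.675
```

View pics/s9.png

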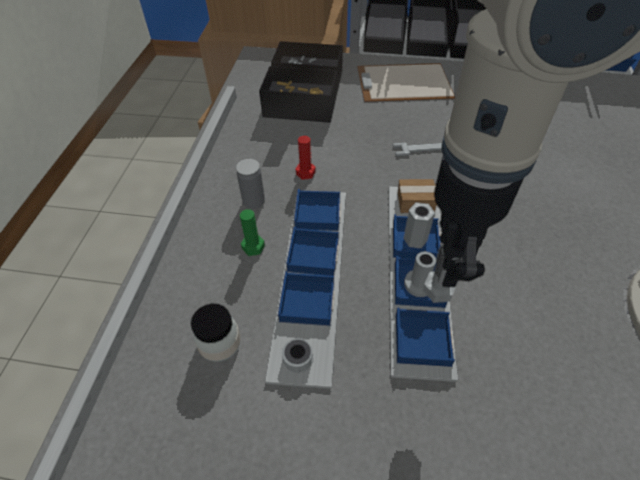

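The bolt hangs over the left bin (head near 437,290). Lowering and releasing.

drive_tool --rows '[40,0,0,0,0,0,0,80,0,0,0,0,0,0,107,0,0,0,0,0,0,121,0,0,0,0,0,0,126,0,0,0,0,0,0,128.5,0,0,0,0,0,0,129,0,0,0,0,0,0,129,0,0,0,0,0,0]'

```text
clock: 18.73
eef_pos: [451.9, 90.8, 47.6]
tcp_rot: [-2.529, 1.57, 0.681]
contact_force: [-0.3, -0.8, -4.2]
opening: 0.266
```

drive_tool --rows '[0,0,0,0,0,0,55,0,0,0,0,0,0,55,0,0,0,0,0,0,55,0,0,0,0,0,0,55]'

```text
clock: 19.23
eef_pos: [452.0, 90.8, 47.7]
tcp_rot: [-2.592, 1.569, 0.617]
contact_force: [0.0, 1.6, -0.2]
opening: 0.55
```

drive_tool --rows '[-15,0,0,0,0,0,55,-40,0,0,0,0,0,55,-90,0,0,0,0,0,55,-140,0,0,0,0,0,55,-140,0,0,0,0,0,55]'

```text
clock: 19.85
eef_pos: [454.3, 91.2, 192.3]
tcp_rot: [-2.954, 1.561, 0.256]
contact_force: [1.3, 0.5, -0.3]
opening: 0.55
```

```bash
python3 -c "
from h import *
goto(400,350,190,94)"
```

```text
k 0 shift [   2.4 -261.9   36.6] turn [179.9   0.2   0.8]
k 180 shift [   2.4 -261.9   36.6] turn [-0.1 -0.5  0.1]
tcp [454.3  91.2 192.3] jaw [ 0.068 -0.998 -0.002] q [0.19 0.14 2.01 0.   0.98 1.7 ] F [ 1.3  0.5 -0.3] op 0.55 t 19.85
```

drive_tool --rows '[-15,-50,0,0,0,0,55,-30,-100,5,0,0,0,55,-30,-150,10,0,0,0,55,-30,-200,20,0,0,0,55,-30,-250,30,0,0,0,55,-30,-290,36,0,0,0,55,-30,-290,36,0,0,0,55,-30,-290,36,0,0,0,55]'

```text
clock: 20.85
eef_pos: [398.0, 377.3, 222.0]
tcp_rot: [-3.077, 1.563, 0.134]
contact_force: [0.0, -0.3, 0.5]
opening: 0.549
```

```bash
python3 -c "
from h import *
from rig import grab_frame
for n in('side','top'): cv2.imwrite(f'pics/{n}9.png',grab_frame(n)[:,:,::-1])
t=cv2.imread('pics/top9.png')[270:370,180:420]; cv2.imwrite('pics/t9c.png',cv2.resize(t,None,fx=3.3,fy=3.3,interpolation=cv2.INTER_CUBIC))
for P in([466.2,-98.3,84],[459,-4,80],[452.1,91,98]): print(proj('top',P),proj('side',P))"
```

```text
[[337.0069226  326.12602374]] [[421.81975433 211.36553281]]
[[279.49643942 330.94305338]] [[425.90362068 259.1889185 ]]
[[219.64360818 336.47024719]] [[433.26699965 307.84678712]]
```

View pics/side9.png

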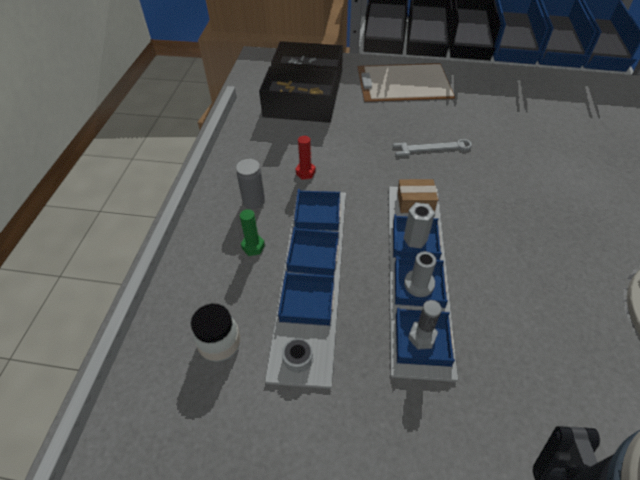

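View pics/t9c.png

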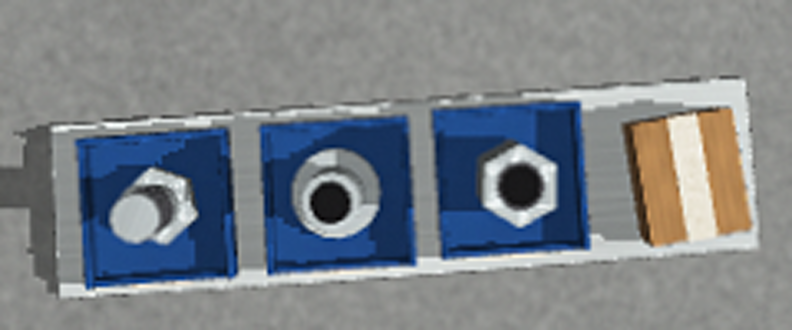

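All three fittings stand upright, with tops within about 1 px of where an upright, centred part should appear in the top view: nut (337.6,326.7), bush (280,331.2), bolt (220.6,335.8). The gripper is well clear. Handing in.

```bash
python3 -c "
from rig import sign_off
print(sign_off())"
```

```text
the job is handed in; nothing more can be done
None
```

The three fittings are in the empty row in reversed order, and I handed the job in at about 21 s of the 88 s allowed. The nut went from left to right, the bush from middle to middle, and the bolt from right to left.

- **Position:** In the last top picture each fitting's top was within about 1 px (under 2 mm) of where an upright, centred part should appear. The side picture showed the same, with the same ends up.
- **Clearance:** The arm stood well clear of everything, and the red and green bolts were left alone.
- **Forces:** Wrist force readings stayed below about 7 N.
- **Disagreement:** Early on, my readings of the bush's position differed by up to about 3 mm between methods and views. The grasp absorbed that, and no other check failed.

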